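Snap the light cover onto the strip reader

ROBOT

A 6-joint arm with a two-finger parallel gripper is mounted at the origin on a cart in front of the work surface, level with it; the furniture and walls round the work are solid. World frame = base frame: x ahead of the robot, y to its left, z up, the work surface at z = 0. Lengths are in m, angles in degrees, forces in N, time in s.
With the tool pointing down it reaches from about 0.325 to 0.775 m from the base axis. Payload 5.5 kg.
Tool frame: the origin (TCP) lies between the finger pads, 19 mm behind the fingertips; this is the grasp point; z points along the fingers, y is the line along which they close (so a half turn about z gives the same grasp; the last joint's range is limited). The gripper opens to 88 mm and grips with 3 to 60 N. Pads are 20 mm wide; open, the fingers measure 115 mm over their backs; the gripper's body (75 mm by 178 mm) begins 61 mm behind the grasp point.
Start: joints at [66.366, 5.22, 70.514, -0, 104.267, -3.249], TCP at [0.209, 0.562, 0.241] pointing down, gripper open.
Joint ranges: [-164.24, 164.24], [-49.07, 125.15], [9.68, 141.18], [-86.29, 266.29], [3.28, 154.24], [-151.56, 151.56]. Speed limits (degrees/s): [147.25, 147.25, 172.46, 180, 180, 180].

INTERFACE

Orientations are given as [roll, pitch, yaw] about the fixed x, y, z axes, in that order (R = Rz(yaw) Ry(pitch) Rx(roll)).
In Python, from station import r gives the robot as it stands. Calls block until the motion is done:
- r.reach(position, orientation): joint-space move of the TCP to a pose.
- r.servo_line(position, rotation=None, speed=0.15): straight line of the TCP; rotation=None keeps the orientation; speed is the mean speed in m/s.
- r.move_joints(angles): joint-space move.
- r.let_go() and r.grab(squeeze=None): open the fingers fully, or close them until they stop; squeeze is the grip in N (None keeps the last).
- r.wait(seconds).
- r.inverse_kinematics(position, orientation): joint angles nearest the present ones, or None.
- r.sense(): the state.
- r.snapshot(name): name is "scene" or "side" or "wrist"; returns a dict with "frame" (480x640x3 uint8, red, green, blue), "fx", "fy", "cx", "cy" (pixels), "dist_coeffs" ([k1, k2, p1, p2, k3] as OpenCV has them; the pictures are not rectified), "R" (3x3) and "t" (3): a world point X has camera coordinates R X + t. Camera axes: x right, y down, z forward; pixel columns grow to the right and rows downward; lengths in m; the calibration is good to about 2 mm. A picture is of the moment at which its call begins. There is no depth.
A pose or a line that the arm cannot do raises r.IKError and nothing moves.
- r.hand_in(): hands the job in; it is judged then, once.
The state is a dict: "clock": time; "joints": joint angles; "joint_vel": joint speeds; "joint_torque": joint torques, N m; "tcp_pos": TCP position; "orientation": TCP orientation; "contact_force": force on the tool from outside, world axes, zero at the start; "torque": the same for the moment, N m; "opening": finger opening in m; "gripper_force": force on a finger pad.
Only numpy, scipy, OpenCV 4.12 (cv2) and the standard library are available. Lean on these libraries where they do the work, as an engineer would, in place of code of your own. Each camera call takes 0.05 s, during which the arm holds its last target. There are 200 camera calls.

TASK

Close the small test-strip reader: take the loose light cover by its grip rib, set it on the reader's rails at the open end, and slide it steadily along under the hood, lightly pressed on the rails all the way, until it meets the stop. Then press it down until both side catches snap over its edges and it is fully home, and keep pressing: finish while still holding the cover down firmly by its rib, without letting go. Leave the slide box, the timer and the small brown bottle by the yellow rack where they are.

Things in the scene. Friction and masses are not known exactly. Their poses are not given: they have to be found in the camera images.
- reader: white strip reader, 170 (x) x 96 (y) x 64 mm high, fixed. Origin: centre of its underside, z up, +x from the open end (robot side) to the hooded end. Flat deck at z = 14 mm. In this frame the cover's origin is at about x = -25, y = 0, z = 28 when set on the rails, x = 30, z = 28 at the stop, x = 30, z = 14 when home
- reader_rails (a point): centre of the rails' open end, level with their tops (reader x = -85, y = 0, z = 28 mm). Inner rails y = +-18 to 24 mm, from x = -85 to +53; outer rails y = +-28 to 34, from x = -85 to -16; beyond there is only the deck. Guide walls beside them, inner faces y = +-39.5, x = -85 to -2, 44 mm high, with lips flaring outward up to z = 52
- reader_stop (a point): centre of the stop, the hood's back wall, at reader x = 75, y = 0, z = 28 mm; its face looks to -x. Hood roof: underside z = 56, top 64 mm, from x = 40 to 83; inner sides y = +-42. At the stop the cover's lugs have passed the rail ends by 5 mm, so it can then go straight down 14 mm to the deck
- cover: loose grey cover, 0.12 kg: plate 90 (x) x 76 (y) x 4 mm, top 18 mm over the origin, on four lugs 14 mm tall (x = 28 to 40, y = +-17 to 25; x = -41 to -29, y = +-27 to 35). Origin: centre, at the lugs' feet, z up. +x is its leading end (narrower, corners cut, away from the rib), which goes under the hood first, x along the reader's x. Starts on its lugs on the worktop
- cover_grip (a point): grip point on the cover's rib: cover x = -22, y = 0, z = 42 mm. The rib is 36 (x) x 14 (y) mm, from z = 18 to 52 mm; the fingers close along the cover's y on 14 mm. With the TCP here the fingertips just clear the plate
- catch_l (a joint): sprung catch on the reader's +y side, 16 mm wide, at reader x = 2 to 18, sloped nose z = 33 to 40 mm, just under the riding plate. Radians: 0 at rest (nose 3 mm over a home cover's edge), grows outward, about 0.13 as the plate edge passes. Passing both catches takes about 8 to 16 N in all; then the force drops, they pull it in and the lugs meet the deck
- catch_r (a joint): the same catch on the reader's -y side
- slide_box: bystander: small flat carton of microscope slides 52 x 78 x 26 mm, origin under its centre
- timer: bystander: small white bench timer 34 x 68 x 62 mm, origin under its centre
- brown_bottle: bystander: small brown bottle with black screw cap, 30 mm across, 63 mm tall, origin under its centre

How it is judged (in metres and radians):
On the way, in this order (a step that is already met when the one before it is completed fails the run):
1. the cover is set on the rails at the open end (x of cover in the frame of reader between -0.045 and -0.008 m and z of cover in the frame of reader between 0.025 and 0.0305 m and contact force between cover and reader above 0.5 N and contact force between cover and the fingers above 1 N), for 0.1 s.
2. half way along, held and lightly pressed on the rails (x of cover in the frame of reader between -0.006 and 0.008 m and z of cover in the frame of reader between 0.025 and 0.0305 m and contact force between cover and reader between 0.5 and 25 N and contact force between cover and the fingers above 1 N), for 0.05 s.
3. near the end of the rails, still held and lightly pressed on them (x of cover in the frame of reader between 0.008 and 0.0235 m and z of cover in the frame of reader between 0.025 and 0.0305 m and contact force between cover and reader between 0.5 and 25 N and contact force between cover and the fingers above 1 N), for 0.05 s.
4. the cover is home and both catches have snapped over it (z of cover in the frame of reader below 0.0157 m and x of cover in the frame of reader above 0.024 m and value of joint each of catch_l, catch_r below 0.05 rad), for 0.1 s.
At the end, for the whole second after the job is handed in: the cover lies flat and home on the reader's deck (within 1.7 mm in height, within 6 mm of the stop position), both catches have sprung back over its edges (under 0.05 rad), and the fingers still hold it and press it on the reader with more than 4 N (its weight is about 1.2 N) (all of step 4 and z of cover in the frame of reader above 0.01 m and x of cover in the frame of reader below 0.034 m and angle between the z axis of cover and the z axis of reader, either way round below 0.04 rad and contact force between cover and reader above 4 N and contact force between cover and the fingers above 2 N and linear speed of cover below 0.02 m/s); the arm keeps its last pose, push and grip.
It fails at once if a bystander is disturbed (moved more than 30 mm) (distance of any of slide_box, timer, brown_bottle from where it was at the start of the episode above 0.03 m).
It also fails if it takes over 56 s, if anything falls off the work surface, if the arm or the gripper's body presses on something with over 40 N, if the wrist force passes 120 N, or if a joint passes its speed limit or range.

## Working session

There is one attempt and no reset: what is moved stays moved. The work goes in short steps, each a Python script; the robot and the scene stay as the last script left them, time stands still between calls to the robot, and variables do not carry over. Pictures are saved under pics/ and viewed, at most 10 in all, crops included, and the job is handed in when it is done.

```bash
mkdir -p pics; ls; cat > h.py <<'E'
import numpy as np, cv2
from station import r
def snap(n,f):
    s=r.snapshot(n); cv2.imwrite('pics/'+f+'.png',s['frame'][:,:,::-1]); 
    import pickle; pickle.dump(s,open('pics/'+f+'.pkl','wb')); return s
def ray(s,uv):
    K=np.array([[s['fx'],0,s['cx']],[0,s['fy'],s['cy']],[0,0,1.]])
    p=cv2.undistortPoints(np.array(uv,float).reshape(-1,1,2),K,np.array(s['dist_coeffs'],float)).reshape(-1,2)
    d=np.c_[p,np.ones(len(p))]@np.array(s['R']); return -np.array(s['R']).T@np.array(s['t']),d
def onz(s,uv,z):
    c,d=ray(s,uv); z=np.broadcast_to(z,len(d)); return c+d*((z-c[2])/d[:,2])[:,None]
def proj(s,X):
    K=np.array([[s['fx'],0,s['cx']],[0,s['fy'],s['cy']],[0,0,1.]])
    return cv2.projectPoints(np.array(X,float).reshape(-1,1,3),cv2.Rodrigues(np.array(s['R'],float))[0],np.array(s['t'],float),K,np.array(s['dist_coeffs'],float))[0].reshape(-1,2)
E
python3 - <<'E'
from h import *
for n in('scene','side','wrist'):
    s=snap(n,n+'0'); print(n,-np.array(s['R']).T@np.array(s['t']),np.array(s['R'])[2],s['fx'])
print(r.sense())
E
```

```text
pics
station.py
scene [-0.05367589 -0.4989923   0.74245325] [ 0.62089073  0.42375356 -0.65949043] 501.64829148913077
side [0.65222685 0.95265351 0.8449082 ] [-0.05496916 -0.79584498 -0.60300014] 537.9923007667724
wrist [0.13700412 0.5883467  0.3829984 ] [ 0.25885736 -0.09812786 -0.9609182 ] 363.8038275645697
{'clock': 0.15, 'joints': array([ 6.63659613e+01,  5.25437890e+00,  7.05642047e+01, -5.13139429e-04,
        1.04267440e+02, -3.24907991e+00]), 'joint_vel': array([-0.02569585, -0.03937637, -0.20511564, -0.10218964, -0.07364657,
        0.07570306]), 'joint_torque': array([ 2.34467108e-03, -4.47044492e+01, -4.06908846e+01,  6.99797412e-02,
        2.74537574e-02, -1.00929506e-04]), 'tcp_pos': array([0.20892733, 0.56224583, 0.24047228]), 'orientation': array([-1.79914087e+02, -4.37881933e-03,  1.59614912e+02]), 'contact_force': array([-0.86462935, -0.06278966, -0.14260943]), 'torque': array([0.00139175, 0.00837513, 0.05483122]), 'gripper_force': 0.0, 'opening': 0.0874921821399011}
```

View pics/scene0.png

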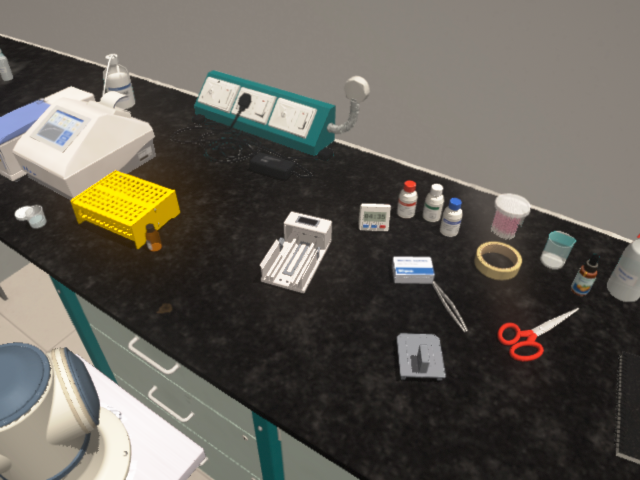

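View pics/side0.png

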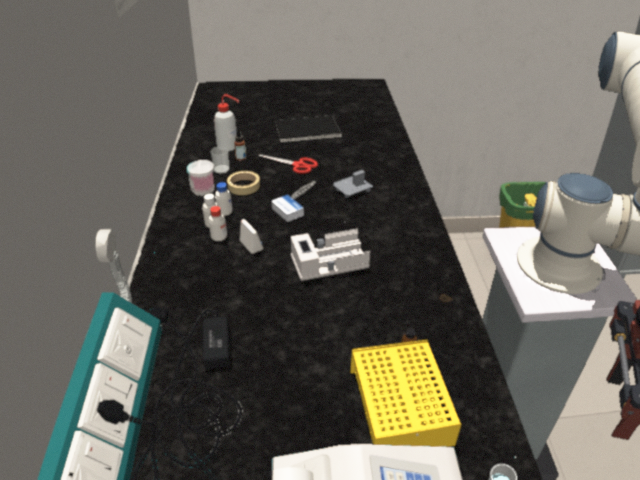

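The scene view shows the reader at about (297,250), its hood away from the robot, and the cover at (420,358) with its rib at (421,357). The side view shows the reader at (330,255) and the cover at (353,185). I'll get coarse positions from these, then take wrist views.

```bash
python3 - <<'E'
from h import *
import pickle
s=pickle.load(open('pics/scene0.pkl','rb')); 
c=onz(s,[(420,358)],.018)[0]; q=onz(s,[(293,262)],.02)[0]; print(c,q)
print('readerdir',onz(s,[(281,277),(308,230)],[.014,.064]))
a=onz(s,[(420,375),(418,338)],[.018,.018]);print(a)
R0=r.sense()['orientation']
yaw=180.
for n,p in(('w_cover',c),('w_reader',q)):
    try:
        r.reach([p[0]-.0,p[1],.24],[180,0,yaw]); s=snap('wrist',n); print(-np.array(s['R']).T@np.array(s['t'])-r.sense()['tcp_pos'],np.array(s['R'])[2], r.sense()['clock'],r.sense()['joints'])
    except r.IKError as e: print(e)
E
```

```text
[ 0.47676301 -0.36899333  0.018     ] [ 0.54955383 -0.04774079  0.02      ]
readerdir [[ 0.50517269 -0.04912369  0.014     ]
 [ 0.60917107 -0.04544048  0.064     ]]
[[ 0.44508613 -0.38370282  0.018     ]
 [ 0.5144967  -0.34758757  0.018     ]]
[-0.07676772 -0.00057674  0.1426526 ] [ 2.77039622e-01  1.90897433e-04 -9.60858476e-01] 3.5833 [-4.09093213e+01  5.64752488e+00  7.01912189e+01  6.27917643e-03
  1.04158620e+02 -1.30965590e+02]
[-7.67596754e-02 -8.71653760e-05  1.42709180e-01] [ 2.76872995e-01 -9.28911185e-04 -9.60906073e-01] 4.8833 [-8.60767114e+00 -2.24854848e+00  7.82522997e+01 -2.46973638e-02
  1.04000027e+02 -9.85243919e+01]
```

View pics/w_cover.png

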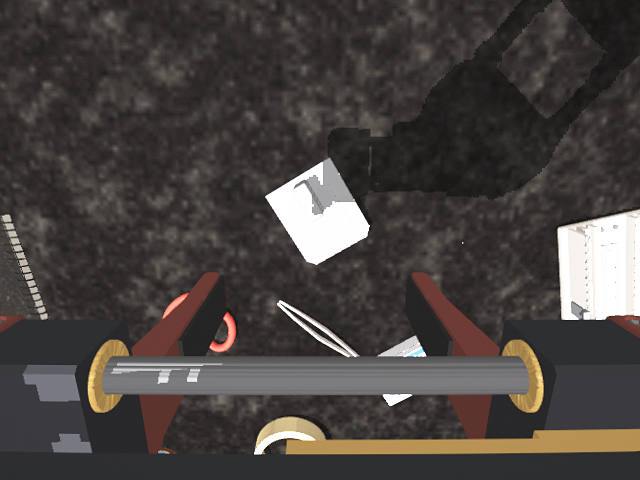

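View pics/w_reader.png

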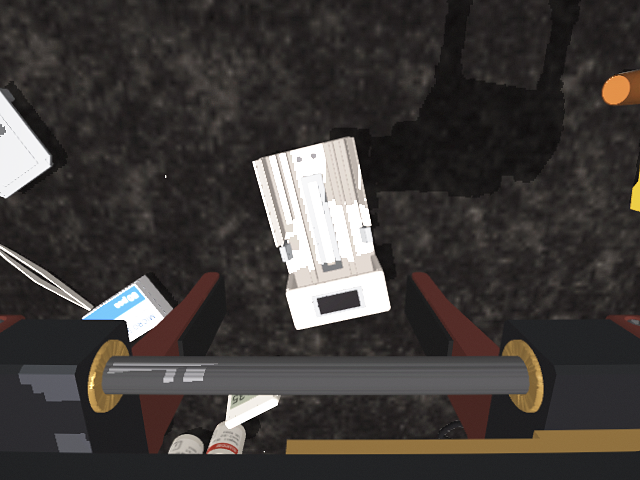

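The cover's rib end is at the top left, corners (265,197) and (330,158), and its cut corners are at (317,264) and (369,232), so its yaw is about +30°. The reader's open end runs (253,160) to (353,137) with the hood at the bottom, so its yaw is about +13°. I'll take closer aligned views.

```bash
python3 - <<'E'
from h import *
import pickle
w=pickle.load(open('pics/w_reader.pkl','rb'))
a=onz(w,[(303,148),(338,300)],[.014,.064]); print(a); v=a[1]-a[0]; yr=np.degrees(np.arctan2(v[1],v[0])); print(yr)
v=v[:2]/np.hypot(*v[:2]); o=a[0,:2]+v*.085
w=pickle.load(open('pics/w_cover.pkl','rb'))
g=cv2.cvtColor(w['frame'],cv2.COLOR_RGB2GRAY); m=np.zeros_like(g); m[145:275,250:385]=255
hsv=cv2.cvtColor(w['frame'],cv2.COLOR_RGB2HSV)
b=cv2.inRange(g,110,255)&m; c=max(cv2.findContours(b,0,2)[0],key=cv2.contourArea)
P=onz(w,c.reshape(-1,2),.018)[:,:2]; rc=cv2.minAreaRect((P*1000).astype(np.float32)); print('cover',rc)
np.save('o.npy',np.r_[o,yr])
for n,p,y in(('r1',o-.03*v,180+yr),('r2',o,yr)):
    r.reach([*p,.17],[180,0,y]); s=snap('wrist',n)
cc=np.array(rc[0])/1000
r.reach([*cc,.15],[180,0,30]); s=snap('wrist','c1'); 
im=[cv2.imread(f'pics/{n}.png')[40:340,120:520] for n in('r1','r2','c1')]
cv2.imwrite('pics/m.png',np.vstack([np.hstack(im[:2]),np.hstack([im[2],im[2]//3])]))
print(r.sense()['clock'])
E
```

```text
[[ 0.48871147 -0.06119466  0.014     ]
 [ 0.62870667 -0.02743454  0.064     ]]
13.55812570616492
cover ((482.52008056640625, -364.5908508300781), (90.57926940917969, 76.59830474853516), 30.952030181884766)
9.35
```

View pics/m.png

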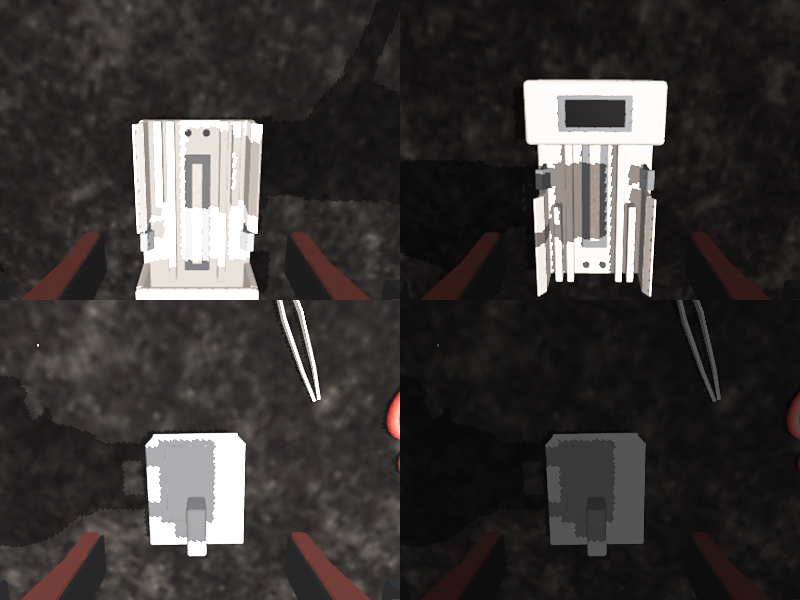

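The mosaic shows the reader in both views and the cover from above. In r2 the roof spans full-frame u 244–387, rows 120–184. In r1 the open end is at row ~160 and the roof starts near row ~328. The cover fit of 90.6×76.6 mm matches well. Next I'll fit the roof sides from both views.

```bash
python3 - <<'E'
from h import *
import pickle
o=np.load('o.npy')
def edges(n,rows,lo,hi,z):
    s=pickle.load(open(f'pics/{n}.pkl','rb')); g=cv2.cvtColor(s['frame'],cv2.COLOR_RGB2GRAY).astype(float)
    L=[];R=[]
    for v in rows:
        x=g[v,lo:hi]; k=np.where(x>130)[0]
        L.append((lo+k[0]-.5,v)); R.append((lo+k[-1]+.5,v))
    a=np.radians(o[2]); M=np.array([[np.cos(a),np.sin(a)],[-np.sin(a),np.cos(a)]])
    for e in(L,R):
        X=(onz(s,e,z)[:,:2]-o[:2])@M.T*1000
        p=np.polyfit(X[:,0],X[:,1],1); print(n,'slope deg',np.degrees(np.arctan(p[0])).round(2),'y@60',np.polyval(p,60).round(2),'x',X[[0,-1],0].round(1), 'res',np.std(X[:,1]-np.polyval(p,X[:,0])).round(2))
edges('r2',range(126,180),215,420,.064)
edges('r1',range(332,352),235,410,.064)
im=[cv2.resize(cv2.imread(f'pics/{n}.png')[a:a+200,245:395],None,fx=2.6,fy=2.6,interpolation=cv2.INTER_CUBIC) for n,a in(('r1',150),('r2',150))]
cv2.imwrite('pics/m2.png',np.hstack(im))
E
```

```text
r2 slope deg -0.26 y@60 47.01 x [78.4 43.7] res 0.19
r2 slope deg -0.44 y@60 -47.47 x [78.3 43.7] res 0.2
r1 slope deg 0.19 y@60 -47.82 x [40.1 56.9] res 0.22
r1 slope deg -1.25 y@60 47.14 x [40.7 57.4] res 0.2
```

View pics/m2.png

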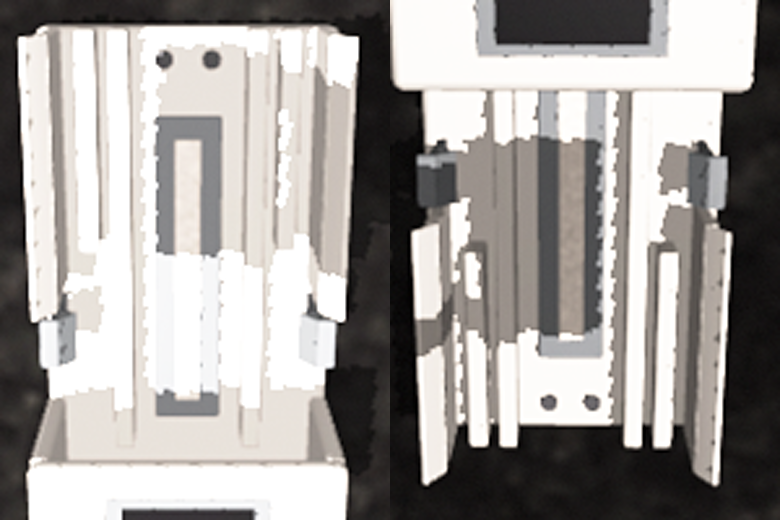

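The picture shows the rails and walls clearly. The lips' outer edges at the open end are at m2 x=18/358 (r1) and x=425/718 (r2), and the deck's open edge is at y=27 (r1) and y=424 (r2).

```bash
python3 - <<'E'
from h import *
import pickle
o=np.load('o.npy');a=np.radians(o[2]); M=np.array([[np.cos(a),np.sin(a)],[-np.sin(a),np.cos(a)]])
def f(n,pts,z,off):
    s=pickle.load(open(f'pics/{n}.pkl','rb'))
    uv=[(245+(x-off)/2.6-.3,150+y/2.6-.3) for x,y in pts]
    print(n,((onz(s,uv,z)[:,:2]-o[:2])@M.T*1000).round(1).tolist())
f('r1',[(188,27)],.014,0); f('r2',[(570,425)],.014,390)
f('r1',[(18,40),(358,40)],.052,0); f('r1',[(29,318),(345,318)],.052,0)
f('r2',[(424,484),(717,484)],.052,390);f('r2',[(412,230),(731,232)],.052,390)
f('r1',[(106,60),(130,60),(246,60),(266,60)],.028,0)
f('r2',[(499,440),(518,440),(624,440),(642,440)],.028,390)
f('r2',[(550,89),(395,88),(750,88)],.064,390)
s=pickle.load(open('pics/c1.pkl','rb'));g=cv2.cvtColor(s['frame'],cv2.COLOR_RGB2GRAY); m=np.zeros_like(g); m[150:282,240:390]=255
b=cv2.inRange(g,100,255)&m; c=max(cv2.findContours(b,0,2)[0],key=cv2.contourArea)
print(cv2.minAreaRect((onz(s,c.reshape(-1,2),.018)[:,:2]*1000).astype(np.float32)))
E
```

```text
r1 [[-85.7, 0.9]]
r2 [[-84.3, 0.8]]
r1 [[-85.2, -45.5], [-84.7, 46.8]]
r1 [[-4.5, -46.5], [-4.0, 46.6]]
r2 [[-84.5, 46.3], [-84.6, -45.2]]
r2 [[-1.9, 46.0], [-2.5, -45.7]]
r1 [[-77.1, -23.7], [-77.1, -16.5], [-76.9, 18.0], [-76.9, 24.0]]
r2 [[-82.4, 24.6], [-82.4, 18.2], [-82.5, -17.4], [-82.5, -23.4]]
r2 [[40.3, 5.8], [40.6, 46.5], [40.6, -46.9]]
((484.14141845703125, -363.63421630859375), (88.17869567871094, 76.29023742675781), 30.89031982421875)
```

Measurements agree within about 1 mm: reader yaw is 13.2° and cover yaw 30.9°. Next is the grasp.

```bash
cat >> h.py <<'E'
_o=np.load('o.npy'); YR=13.2
def rot(a): a=np.radians(a); return np.array([[np.cos(a),-np.sin(a)],[np.sin(a),np.cos(a)]])
RO=_o[:2]+rot(_o[2])@[0,.0001]
def rd(x,y,z): return [*(RO+rot(YR)@[x,y]),z]      # reader frame -> world
def inrd(p): return np.r_[rot(YR).T@(np.array(p[:2])-RO),p[2]]
E
python3 - <<'E'
from h import *
cy=30.9; g=np.array([.4828,-.3644])+rot(cy)@[-.022,0]
r.reach([*g,.10],[180,0,cy]); r.servo_line([*g,.039],speed=.1)
print(r.sense()['contact_force'])
r.grab(60); s=r.sense(); print(s['opening'],s['gripper_force'],s['contact_force'],s['tcp_pos'],s['orientation'])
r.servo_line([*g,.14],speed=.15); s=r.sense(); print(s['opening'],s['contact_force'],s['torque'],s['clock'])
r.reach(rd(-.050,0,.15),[180,0,YR]); s=r.sense();print(s['tcp_pos'],s['orientation'],s['contact_force'],s['clock'],inrd(s['tcp_pos']))
snap('wrist','h1')
s=snap('side','h2')
cv2.imwrite('pics/h2c.png',cv2.resize(s['frame'][170:310,260:440,::-1],None,fx=3,fy=3))
im=cv2.imread('pics/h1.png')
cv2.imwrite('pics/hh.png',np.hstack([im[60:360,120:520],cv2.resize(s['frame'][170:310,250:440,::-1],(400,300))]))
E
```

```text
[ 0.01579883 -0.15182052  0.00149589]
0.013664930192400317 59.99990522861481 [ 0.17459418 -0.01352931 -0.56684658] [ 0.4639191  -0.37568584  0.03896614] [-1.79998256e+02  4.10835087e-04  3.09011501e+01]
0.01418009094845302 [ 0.20433389 -0.99220279 -1.51348878] [-0.05975097  0.12508757 -0.02727047] 12.3917
[ 0.52253384 -0.05331851  0.1495546 ] [1.79987832e+02 4.33966889e-02 1.31780138e+01] [ 0.92636043 -0.30722307 -0.45783354] 13.6333 [-0.05027045 -0.0006866   0.1495546 ]
```

View pics/hh.png

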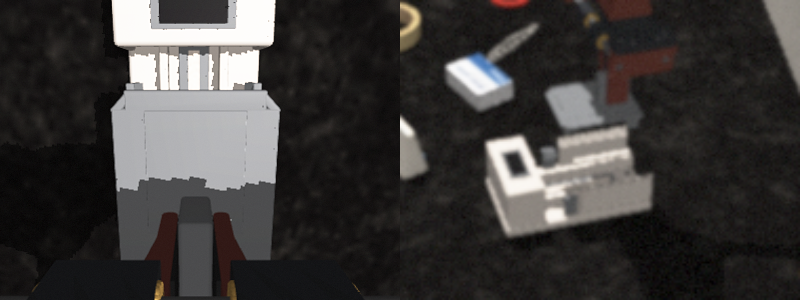

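The cover is held level over the reader, with its leading edge at crop row ~91 and its sides at u 112 and 280. I'll check its pose in the hand, then lower it.

```bash
python3 - <<'E'
from h import *
import pickle
s=pickle.load(open('pics/h1.pkl','rb')); g=cv2.cvtColor(s['frame'],cv2.COLOR_RGB2GRAY)
t=r.sense()['tcp_pos']; ez=t[2]-.039+.018
L=[];Rr=[]
for v in range(178,236):
    k=np.where(g[v,215:420]>110)[0]; L.append((215+k[0]-.5,v)); Rr.append((215+k[-1]+.5,v))
for e in(L,Rr):
    X=(onz(s,e,ez)[:,:2]-RO)@rot(YR)*1000; p=np.polyfit(X[:,0],X[:,1],1)
    print('y at -28',np.polyval(p,-28).round(2),'deg',np.degrees(p[0]).round(2),X[[0,-1],0].round(1))
print('lead edge',((onz(s,[(318,151)],ez)[:,:2]-RO)@rot(YR)*1000).round(1), inrd(t)*1000)
# lower
r.servo_line(rd(-.050,0,.085),[180,0,YR],speed=.1); r.wait(.2); s=r.sense(); F0=s['contact_force']; print(F0,s['clock'],inrd(s['tcp_pos'])*1000)
z=.074
for i in range(14):
    r.servo_line(rd(-.050,0,z),[180,0,YR],speed=.03); s=r.sense(); f=s['contact_force']-F0
    print(round(z,4),f.round(1),(inrd(s['tcp_pos'])*1000).round(1),round(s['clock'],2))
    if f[2]>4: break
    z-=.001
E
```

```text
y at -28 36.39 deg -0.09 [  4.5 -22. ]
y at -28 -38.53 deg -0.07 [  4.5 -22.1]
lead edge [[16.3 -2.3]] [-50.29363551  -1.06268566 149.69104828]
[-0.99321442  0.47473679 -0.77140826] 14.7333 [-49.53896235  -0.17054792  85.95001189]
0.074 [ 1.4 -0.4 -0. ] [-50.2   0.1  73.7] 15.25
0.073 [ 0.9 -0.3 -0. ] [-50.   -0.   73.1] 15.5
0.072 [ 1.3 -0.2 -0.4] [-50.    0.   71.9] 15.75
0.071 [ 0.8 -0.6  0.3] [-50.1   0.   70.9] 16.0
0.07 [-0.  -0.1 -0.3] [-50.1   0.   69.9] 16.25
0.069 [ 1.6 -0.1 -0.1] [-50.1   0.1  68.9] 16.5
0.068 [ 1.6 -1.3 -0.1] [-50.1   0.   67.9] 16.75
0.067 [ 1.5 -1.6 -0.9] [-50.  -0.  67.] 17.0
0.066 [-2.4  0.2  5.8] [-50.  -0.  67.] 17.25
```

Contact came at TCP z = 67 mm, exactly rail height, and the cover is centred at x ≈ -28.5. Now I'll slide it with force feedback.

```bash
python3 - <<'E'
from h import *
F0z=-.8; z=.066; x=-.050
r.wait(.15)
u=rot(YR)@[1,0]; fb=None
while x<.014:
    x+=.003 if x<.003 else .001
    r.servo_line(rd(x,0,z),[180,0,YR],speed=.02 if x<.003 else .012); s=r.sense(); f=s['contact_force']; fz=f[2]-F0z; fx=f[:2]@u; fy=f[:2]@(rot(YR)@[0,1])
    p=inrd(s['tcp_pos'])*1000
    print(round(x*1000),round(z*1000,2),'fx %.1f fy %.1f fz %.1f'%(fx,fy,fz),p.round(1),round(s['clock'],2))
    z+=np.clip((fz-6)*.0001,-.0005,.0005)
    if p[2]<64.5 or fx<-12 or abs(fy)>20: print('stop');break
E
```

```text
-47 66.0 fx -3.1 fy 0.4 fz 5.7 [-46.8  -0.2  67. ] 17.7
-44 65.97 fx -1.7 fy -0.5 fz 6.0 [-43.8  -0.3  67. ] 18.0
-41 65.98 fx -2.5 fy -0.0 fz 6.4 [-40.8  -0.3  66.9] 18.3
-38 66.02 fx -2.6 fy -0.6 fz 5.6 [-37.8  -0.3  67. ] 18.6
-35 65.98 fx -3.1 fy -0.0 fz 7.0 [-34.8  -0.3  67. ] 18.9
-32 66.08 fx -2.7 fy -1.5 fz 5.0 [-31.7  -0.3  67. ] 19.2
-29 65.99 fx -2.2 fy -0.2 fz 6.4 [-28.8  -0.3  67. ] 19.5
-26 66.03 fx -2.8 fy 0.1 fz 6.3 [-25.8  -0.3  67. ] 19.8
-23 66.06 fx -2.1 fy -0.3 fz 5.6 [-22.8  -0.3  66.9] 20.1
-20 66.02 fx -2.0 fy 0.1 fz 6.1 [-19.8  -0.3  67. ] 20.4
-17 66.03 fx -3.0 fy -0.3 fz 6.8 [-16.8  -0.3  67. ] 20.7
-14 66.11 fx -2.0 fy -0.5 fz 6.0 [-13.8  -0.3  67. ] 21.0
-11 66.11 fx -2.4 fy -0.2 fz 5.9 [-10.8  -0.3  67. ] 21.3
-8 66.1 fx -2.5 fy -0.9 fz 5.8 [-7.8 -0.3 67. ] 21.6
-5 66.08 fx -2.4 fy 0.4 fz 6.1 [-4.8 -0.3 66.9] 21.9
-2 66.09 fx -2.5 fy -0.6 fz 5.7 [-1.8 -0.3 66.9] 22.2
1 66.06 fx -2.6 fy -0.4 fz 5.8 [ 1.2 -0.3 66.8] 22.5
4 66.04 fx 0.8 fy -0.3 fz -0.7 [ 3.9  0.2 65.3] 22.9
5 65.54 fx -0.5 fy -0.3 fz -0.4 [ 4.9  0.1 65.3] 23.15
6 65.04 fx 0.8 fy 0.5 fz -0.7 [ 6.   0.  64.9] 23.4
7 64.54 fx -0.1 fy 0.3 fz 0.7 [ 7.   0.  64.5] 23.65
8 64.04 fx -5.5 fy -0.5 fz 2.2 [ 7.3 -0.1 63.9] 23.9
stop
```

The lugs cleared the rail ends at TCP x ≈ 4 and the cover met the stop at 7.3. Next I'll press it down.

```bash
python3 - <<'E'
from h import *
F0z=-.8; z=.0635; u=rot(YR)@[1,0]
while z>.044:
    r.servo_line(rd(.007,0,z),[180,0,YR],speed=.015); s=r.sense(); f=s['contact_force']; fz=f[2]-F0z; p=inrd(s['tcp_pos'])*1000
    print(round(z*1000,2),'fx %.1f fz %.1f'%(f[:2]@u,fz),p.round(1),round(s['opening']*1000,2),round(s['clock'],2))
    if (p[2]<54.5 and fz>18) or fz>35: break
    z-=.0007
r.wait(.5); s=r.sense(); print(s['contact_force'][2]-F0z,inrd(s['tcp_pos'])*1000,s['orientation'],s['clock'])
snap('wrist','e1'); s=snap('side','e2'); t=snap('scene','e3')
im=cv2.imread('pics/e1.png')[60:360,120:520]
cv2.imwrite('pics/ee.png',np.hstack([im,cv2.resize(s['frame'][190:300,260:400,::-1],(400,300),interpolation=2)]))
E
```

```text
63.5 fx -1.5 fz 0.3 [ 7.2 -0.  63.4] 13.26 24.15
62.8 fx -0.1 fz 0.3 [ 7.2  0.1 62.9] 13.63 24.4
62.1 fx -0.8 fz 2.2 [ 7.2  0.2 62.4] 13.69 24.65
61.4 fx -3.2 fz 5.3 [ 7.2  0.1 61.9] 13.42 24.9
60.7 fx -2.9 fz 6.5 [ 7.2 -0.1 61.5] 13.73 25.15
60.0 fx -3.7 fz 9.3 [ 7.2 -0.2 61.2] 13.9 25.4
59.3 fx -5.8 fz 10.0 [ 7.2 -0.2 60.9] 13.59 25.65
58.6 fx -7.3 fz 11.3 [ 7.2 -0.3 60.6] 13.82 25.9
57.9 fx -6.9 fz 14.4 [ 7.2 -0.4 60.3] 13.78 26.15
57.2 fx -8.2 fz 15.9 [ 7.2 -0.4 60. ] 13.73 26.4
56.5 fx -9.9 fz 18.4 [ 7.2 -0.5 59.8] 13.79 26.65
55.8 fx -10.4 fz 20.3 [ 7.2 -0.5 59.6] 14.12 26.9
55.1 fx -12.9 fz 21.5 [ 7.2 -0.6 59.3] 14.08 27.15
54.4 fx -13.7 fz 24.5 [ 7.2 -0.6 59.1] 13.23 27.4
53.7 fx 0.5 fz -3.1 [ 7.  -0.1 53.7] 13.66 27.65
53.0 fx -1.0 fz 3.9 [ 7.1 -0.2 53. ] 13.37 27.9
52.3 fx -2.3 fz 7.8 [ 7.1 -0.2 53. ] 13.93 28.15
51.6 fx -4.8 fz 10.9 [ 7.  -0.2 53. ] 13.34 28.4
50.9 fx -7.0 fz 13.4 [ 7.1 -0.2 53. ] 13.81 28.65
50.2 fx -9.3 fz 16.8 [ 7.1 -0.2 53. ] 13.66 28.9
49.5 fx -9.7 fz 20.6 [ 7.1 -0.2 53. ] 13.46 29.15
21.1754601830222 [ 7.08873793 -0.18757965 52.95966633] [ 1.79958582e+02 -6.00587038e-02  1.31958100e+01] 29.65
```

View pics/ee.png

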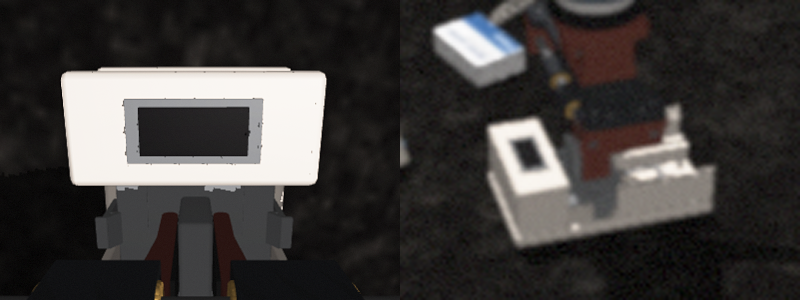

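The cover is home. TCP z is 53.0 mm, which is the full 14 mm travel, the snap showed in the force, and both catches sit over the edges at (110,230) and (278,230). The press is about 21 N.

```bash
python3 -c "
from station import r
print(r.hand_in())"
```

```text
the job is handed in; nothing more can be done
None
```

I handed the job in at about 30 s on the clock: the cover is at the stop and fully down, both catches snapped over its edges, and the arm is still holding it by the rib and pressing with about 21 N; `hand_in` returned no verdict.

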